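# Lever up the drilling fixture and lock the pry bar under its keeper

## Task

Jack up the near edge of the heavy blue drilling fixture with the pry bar: lay the bar over the round-topped fulcrum and slide its toe under the plate, gently, until you feel it come up against the hidden depth stop. Then press the red handle down without slamming the bar on the bench, swing it sideways under the lip of the yellow keeper and let it come up softly against the lip, so that the fixture stays raised when you let go. Do not shove the fixture out of its place, and leave the tumbler, white bracket and yellow bin alone.

Things in the scene. Friction and masses are not known exactly. Their poses are not given: they have to be found in the camera images.
- base: Heavy drilling fixture (5 to 9 kg, loose): blue plate 170 (x) x 150 (y) x 22 mm on four feet (radius 12 mm) at x = +-65, y = +-55 mm, aluminium drill bridge on top, 122 mm high in all. Plate underside 24 mm above the bench. Origin on the bench under the plate's centre, z up. Its -x axis is the lever line, towards fulcrum and keeper. Lifted at the near edge it tips about its far feet.
- base_edge (a point): Middle of the plate's near lower edge (fixture x = -85 mm, 24 mm above the bench), where the toe goes in, midway between two feet that leave 86 mm. Lifting there takes about 23 to 44 N.
- backstop: Depth stop fixed to the bench, hidden under the plate. Origin and axes coincide with the fixture's at the start. Its cross bar (70 mm wide along y, 20 mm high) is set somewhere 20 to 40 mm inside the plate's near edge; the setting is not measured and must be felt with the toe. It does not yield, and is damaged by more than 40 N.
- fulcrum: Fulcrum block fixed to the bench, 125 mm from the fixture's centre along its -x axis (40 mm outside the near edge): green foot 40 x 84 x 12 mm with a steel round bar (radius 12 mm, 80 mm long, along y) whose axis is 12 mm and whose top is 24 mm above the bench. Origin on the bench under its middle; axes parallel to the fixture's.
- keeper: Yellow keeper, fixed, about 160 mm beyond the fulcrum, on the +y side of the lever line; axes parallel to the fixture's. Origin on the bench under the lip's middle. Lip 26 (x) x 50 (y) x 10 mm, underside 26 mm above the bench, open to -y (edge at y = -25 mm) and both x sides; a post closes y = 13 to 25 mm. A bar along the lever line clears the lip by about 12 mm.
- bar: Flat steel pry bar, 0.5 kg, 320 mm long (x), 24 mm wide (y), lying on the bench at the start. Origin on its underside at half length; +x to the toe, z up. 12 mm thick from x = -160 to 110 mm, the last 100 mm at the -x end red (handle); the toe, x = 110 to 160 mm, is 6.5 mm thick, flush with the underside. Centre of mass at x = -10 mm.
- bar_handle (a point): Point on the handle's top face at x = -125 mm, to press at. With the toe home under the plate and over the fulcrum the bar stays by itself with the handle up, about 0.16 rad from level. Bringing it under the lip takes about 4 to 16 N here and leaves some 3 mm between the handle's end and the bench; contacts give about 1 to 2 mm under load.
- bar_toe (a point): Middle of the toe's end face on the bar (x = 160 mm, 3 mm above the underside).
- bar_catch (a point): Point on the top face of the bar at x = -70 mm, about where the keeper's lip comes over it.
- mat: Thin grey bench mat, 680 x 1000 mm, 2 mm thick, fixed on the bench; everything of the job stands on it, and all heights above the bench given here are above its top, which is 2 mm above the origin (underside).
- tumbler: Bystander: steel tumbler, 76 mm across, 120 mm high, origin under its centre.
- bracket: Bystander: white U bracket, 50 x 70 x 74 mm, origin under its centre.
- bin: Bystander: small open yellow bin, 100 x 80 x 55 mm, origin under its centre.
Things that resemble listed ones, but are neither listed nor needed, are in the scene too. There is more than one size of the keeper; the job needs the larger. Leave any purple look-alike of the base alone.

How it is judged:
By the outcome, as a careful person would: the job done as asked, in the order asked, and still so for the second after the job is handed in, with the robot touching nothing.
It also fails if it takes over 67 s, if anything falls off the work surface, if the arm or the gripper's body presses on something with over 40 N, if the wrist force passes 120 N, or if a joint passes its speed limit or range.

## Robot

A 6-joint arm with a two-finger parallel gripper is mounted at the origin on the work surface. World frame = base frame: x ahead of the robot, y to its left, z up, the work surface at z = 0. Lengths are in m, angles in rad, forces in N, time in s.
With the tool pointing down it reaches from about 0.275 to 0.875 m from the base axis. Payload 12.5 kg.
Tool frame: the origin (TCP) lies at the very end of the fingers, on their centre line; the grasp point (between the pads) lies 19 mm behind it; x points along the fingers, y is the direction in which the jaws open and shut, and the axes are right-handed (so a half turn about x gives the same grasp; the last joint's range is limited). The gripper opens to 85 mm and grips with 20 to 120 N. Pads are 22 mm wide; open, the fingers measure 114 mm over their backs; the gripper's body (76 mm by 85 mm) begins 54 mm behind the grasp point. The pads swing forward as they close: fully open they stand 13 mm farther back than shut.
Start: joints at [-1.355, 0.351, 1.652, -0, 1.139, -0.085], TCP at [0.163, -0.525, 0.231] pointing down, gripper open.
Joint ranges: [-2.75, 2.75], [-0.79, 2.1], [0.01, 2.65], [-1.57, 4.71], [0.07, 3.14], [-2.87, 2.87]. Speed limits (rad/s): [2.22, 2.22, 2.79, 3.14, 3.14, 3.14].

## Interface

Orientations are given as a 3x3 rotation matrix whose columns are the frame's x, y, z axes.
In Python, from bench import manip gives the robot as it stands. Calls block until the motion is done:
- manip.move_ptp(position, orientation): joint-space move of the TCP to a pose.
- manip.move_l(position, attitude=None, max_speed=0.15): straight line of the TCP; attitude=None keeps the orientation; max_speed is the mean speed in m/s.
- manip.move_j(angles): joint-space move.
- manip.set_gripper(opening, effort=None): opening from 0.0 (shut) to 1.0 (fully open); effort is the grip in N (None keeps the last); returns when the fingers have stopped.
- manip.dwell(seconds).
- manip.inverse_kinematics(position, orientation): joint angles nearest the present ones, or None.
- manip.grab_frame(name): name is "scene" or "top" or "wrist"; returns (picture, depth): 400x640x3 uint8, red, green, blue; 400x640 float32, m along the optical axis (not along the pixel's ray), 0 where there is no reading.
- manip.get_calibration(name): a dict with "camera_matrix" (3x3 intrinsics, pixels), "R" (3x3) and "t" (3): a world point X has camera coordinates R X + t. Camera axes: x right, y down, z forward; pixel columns grow to the right and rows downward; lengths in m; the calibration is good to about 2 mm. A picture is of the moment at which its call begins: read the wrist's pose just before it. get_calibration takes no time and is no camera call; for the wrist camera it gives the pose at the moment of the call.
A pose or a line that the arm cannot do raises manip.Unreachable and nothing moves.
- manip.sign_off(): hands the job in, once; it reports no verdict.
Trained networks look in the newest picture that a camera, given by its name, has taken for a name from the list of things; names that differ only in an ending like _2 or _b are one class to them, and where a whole thing is asked for, a point or a joint stands for the part that bears it (a point fixed in the world has none). Each returns a list of dicts, best first, with "confidence" (0 to 1); they miss things now and then, are a little off and sometimes report something else, mostly with a low value. They report only what shows in the picture. A call takes as long as a camera call. They do not tell look-alikes from the thing itself.
- manip.look_for(camera, name): "at" ([x, y, z] in m, in world coordinates, good to about 4 mm: the middle of the surface that is visible of it).
Readings, each from a call of its own:
- manip.current_time(): time.
- manip.current_qpos(): joint angles.
- manip.current_joint_vel(): joint speeds.
- manip.current_joint_torque(): joint torques, N m.
- manip.current_ee_pos(): TCP position.
- manip.current_tcp_rot(): TCP orientation.
- manip.current_force(): force on the tool from outside, world axes, zero at the start.
- manip.current_ft_torque(): the same for the moment, N m.
- manip.current_grip_width(): opening from 0.0 (shut) to 1.0 (fully open).
Only numpy, scipy, OpenCV 4.12 (cv2) and the standard library are available. Lean on these libraries where they do the work, as an engineer would, in place of code of your own. Each camera call takes 0.05 s, during which the arm holds its last target. There are 200 camera calls.

## Working session

There is one attempt and no reset: what is moved stays moved. The work goes in short steps, each a Python script; the robot and the scene stay as the last script left them, time stands still between calls to the robot, and variables do not carry over. Pictures are saved under pics/ and viewed, about 8 in all and at most 12, crops included, and the job is handed in when it is done.

```bash
mkdir -p pics; ls
cat > h.py <<'E'
import numpy as np, cv2, json
from bench import manip
def snap(cam,fn):
    c=manip.get_calibration(cam); p,d=manip.grab_frame(cam)
    cv2.imwrite('pics/'+fn+'.png',p[:,:,::-1]); np.savez('pics/'+fn+'.npz',p=p,d=d,K=c['camera_matrix'],R=c['R'],t=c['t'])
    return p,d,c
def world(d,K,R,t):
    v,u=np.mgrid[:d.shape[0],:d.shape[1]]
    X=np.stack([(u-K[0,2])*d/K[0,0],(v-K[1,2])*d/K[1,1],d],-1)
    return (X-t)@R
def pix(X,K,R,t):
    q=K@(R@np.array(X)+t); return q[:2]/q[2]
E
python3 - <<'E'
from h import *
print(manip.current_time())
for cam in ('scene','top'):
    p,d,c=snap(cam,cam+'0')
    for n in ['base','fulcrum','keeper','bar','bar_handle','bar_toe','tumbler','bracket','bin']:
        for r in manip.look_for(cam,n)[:3]:
            print(cam,n,round(r['confidence'],2),np.round(r['at'],3),pix(r['at'],c['camera_matrix'],c['R'],c['t']).round())
print(manip.current_time())
E
```

```text
pics
0.0
scene base 0.76 [0.328 0.365 0.047] [437. 192.]
scene base 0.69 [0.549 0.13  0.048] [336. 224.]
scene fulcrum 0.62 [ 0.514 -0.003  0.014] [300. 207.]
scene keeper 0.73 [ 0.426 -0.147  0.036] [269. 168.]
scene keeper 0.54 [ 0.328 -0.142  0.027] [284. 148.]
scene bar 0.85 [ 0.59  -0.168  0.014] [239. 209.]
scene bar_handle 0.7 [ 0.593 -0.17   0.014] [238. 210.]
scene bar_handle 0.29 [0.545 0.131 0.046] [337. 224.]
scene bar_handle 0.17 [0.636 0.259 0.021] [368. 269.]
scene bar_toe 0.7 [ 0.591 -0.166  0.014] [240. 210.]
scene bar_toe 0.23 [0.545 0.13  0.05 ] [337. 223.]
scene tumbler 0.6 [0.392 0.158 0.082] [365. 180.]
scene bracket 0.8 [0.479 0.272 0.028] [391. 225.]
scene bin 0.73 [0.635 0.258 0.022] [369. 269.]
top base 0.97 [0.307 0.346 0.048] [181. 282.]
top base 0.72 [0.522 0.112 0.05 ] [283. 192.]
top keeper 0.56 [ 0.422 -0.155  0.042] [395. 237.]
top keeper 0.44 [ 0.331 -0.145  0.03 ] [390. 275.]
top bar 0.69 [ 0.589 -0.18   0.014] [404. 169.]
top bar_handle 0.89 [ 0.589 -0.177  0.014] [402. 169.]
top bar_toe 0.96 [ 0.59  -0.176  0.013] [402. 169.]
top bar_toe 0.32 [0.523 0.111 0.05 ] [284. 192.]
top tumbler 0.56 [0.372 0.16  0.043] [261. 256.]
top bracket 0.82 [0.488 0.269 0.007] [220. 207.]
top bin 0.92 [0.642 0.26  0.003] [226. 145.]
1.0
```

View pics/scene0.png

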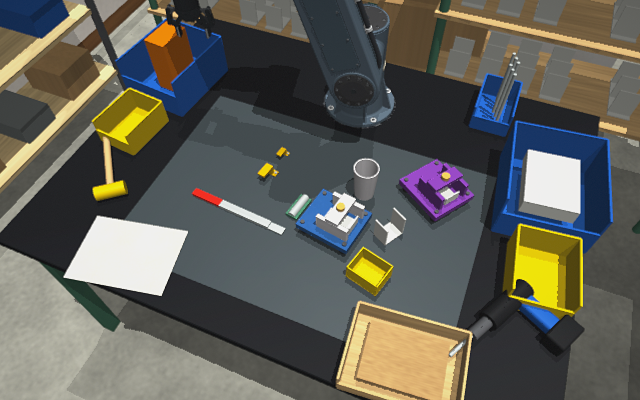

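View pics/top0.png

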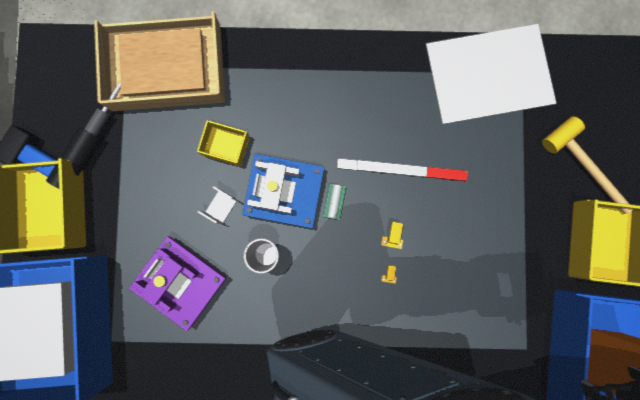

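Candidates: there are two yellow keepers, at top px (395,237) (larger) and (390,275) (smaller). There are two fixtures, blue at (283,192) and purple at (180,282). The bar is at (404,169), handle on the right, and the fulcrum at (335,201). The toolbox and bins around the edge are clutter. I choose the large keeper and the blue fixture, which lie on one lever line. Next I measure them with the wrist camera.

Run:
```python
from h import *
print(manip.current_tcp_rot().round(2) if hasattr(manip.current_tcp_rot(),'round') else manip.current_tcp_rot())
c=manip.get_calibration('wrist'); R=np.array(c['R']);print('cam pos',(-R.T@c['t']).round(3),'fwd',R[2].round(2))
def Rot(a): # tool down, jaw axis at yaw a
    x=np.array([0,0,-1.]);y=np.array([np.cos(a),np.sin(a),0]);return np.stack([x,y,np.cross(x,y)],1)
for a in (0,np.pi):
    for P in ([.5,-.19,.36],[.5,-.05,.36]):
        q=manip.inverse_kinematics(P,Rot(a)); print(a,None if q is None else np.round(q,2))
```

```text
[[ 0.    0.3  -0.96]
 [ 0.   -0.96 -0.3 ]
 [-1.   -0.   -0.  ]]
cam pos [ 0.226 -0.505  0.374] fwd [-0.25 -0.08 -0.97]
0 [-0.45  0.22  1.51 -0.    1.41 -0.45]
0 [-0.19  0.16  1.59 -0.    1.4  -0.19]
3.141592653589793 [-0.45  0.22  1.51 -0.    1.41  2.69]
3.141592653589793 None
```

```bash
cat >> h.py <<'E'
def Rot(a):
    x=np.array([0,0,-1.]);y=np.array([np.cos(a),np.sin(a),0]);return np.stack([x,y,np.cross(x,y)],1)
E
python3 - <<'E'
from h import *
for i,P in enumerate(([.5,.12,.34],[.5,-.08,.34])):
    manip.move_ptp(P,Rot(0)); p,d,c=snap('wrist','w%d'%i)
    for n in ['base','fulcrum','keeper','bar','bar_handle','bar_toe']:
        for r in manip.look_for('wrist',n)[:2]:
            print(i,n,round(r['confidence'],2),np.round(r['at'],3),pix(r['at'],c['camera_matrix'],c['R'],c['t']).round())
print(manip.current_time())
cv2.imwrite('pics/w.png',cv2.resize(np.hstack([cv2.imread('pics/w0.png'),cv2.imread('pics/w1.png')]),(800,250)))
E
```

```text
0 base 0.92 [0.526 0.127 0.044] [338. 163.]
0 base 0.74 [0.309 0.308 0.047] [176.  27.]
0 fulcrum 0.62 [ 0.505 -0.004  0.02 ] [324. 238.]
0 keeper 0.62 [ 0.423 -0.151  0.041] [277. 321.]
0 keeper 0.54 [ 0.505 -0.004  0.015] [324. 237.]
0 bar 0.63 [ 0.593 -0.095  0.014] [372. 284.]
0 bar_handle 0.96 [ 0.596 -0.1    0.016] [374. 286.]
0 bar_handle 0.31 [0.527 0.127 0.046] [338. 162.]
0 bar_toe 0.84 [ 0.596 -0.096  0.017] [374. 285.]
1 base 0.69 [0.525 0.085 0.048] [339.  47.]
1 fulcrum 0.94 [ 0.505 -0.007  0.023] [324. 118.]
1 fulcrum 0.24 [0.526 0.083 0.045] [340.  49.]
1 keeper 0.88 [ 0.334 -0.142  0.031] [217. 206.]
1 keeper 0.73 [ 0.424 -0.155  0.039] [273. 215.]
1 bar 0.82 [ 0.589 -0.159  0.014] [373. 212.]
1 bar_handle 0.61 [ 0.589 -0.162  0.014] [373. 214.]
1 bar_handle 0.57 [0.39  0.125 0.059] [234.  10.]
1 bar_toe 0.88 [ 0.592 -0.157  0.015] [376. 211.]
5.1167
```

View pics/w.png

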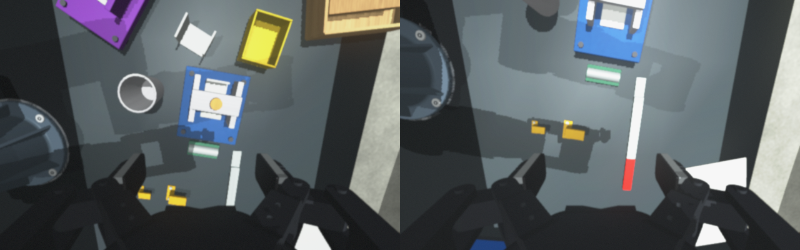

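Run:
```python
from h import *
def load(n): f=np.load('pics/%s.npz'%n); return f['p'],f['d'],f['K'],f['R'],f['t']
def onplane(mask,K,R,t,z):
    v,u=np.nonzero(mask); r=np.stack([(u-K[0,2])/K[0,0],(v-K[1,2])/K[1,1],np.ones(len(u))],-1)@R
    C=-R.T@t; return (C+r*((z-C[2])/r[:,2])[:,None])[:,:2]
def rect(X): 
    c,s,a=cv2.minAreaRect((X*1000).astype(np.float32)); return np.round(c,1),np.round(s,1),round(a,2)
for n in ('w0','w1','top0'):
    p,d,K,R,t=load(n); W=world(d,K,R,t); hsv=cv2.cvtColor(p,cv2.COLOR_RGB2HSV); H,S,V=[hsv[...,i].astype(int) for i in range(3)]
    x,y,z=W[...,0],W[...,1],W[...,2]; ok=d>0
    def rep(name,m,zz,er=0):
        m=m&ok
        k,l,st,_=cv2.connectedComponentsWithStats(m.astype(np.uint8))
        if k<2: print(n,name,'none'); return
        i=1+np.argmax(st[1:,4]); m=l==i
        print(n,name,m.sum(),'medz',np.median(z[m]).round(4),'rect',*rect(onplane(m,K,R,t,zz)),'bbox',st[i,:4])
    box=lambda a,b,c,e:(x>a)&(x<b)&(y>c)&(y<e)
    rep('plate',box(.4,.65,.0,.25)&(abs(z-.048)<.006)&(H>95)&(H<125)&(S>100),.048)
    rep('fulc_green',box(.44,.57,-.04,.04)&(H>45)&(H<95)&(S>50)&(z<.03),.014)
    rep('fulc_bar',box(.44,.57,-.04,.04)&(abs(z-.026)<.004),.026)
    rep('bar',box(.53,.68,-.36,.03)&(z>.0075)&(z<.03)&((V>120)),.014)
    rep('red',box(.53,.68,-.36,.03)&((H<8)|(H>172))&(S>120)&(z<.03),.014)
    rep('keeper',box(.37,.47,-.21,-.11)&(H>15)&(H<35)&(S>120),.038)
    m=box(.37,.47,-.21,-.11)&(H>15)&(H<35)&(S>120)&ok
    print('  keeper z hist',np.histogram(z[m]*1000,bins=[0,10,20,30,34,36,38,40,42,44,48,52,60]))
    rep('keeperlip',m&(abs(z-.038)<.003),.038); rep('keepertall',m&(z>.0415),.044)
```

```text
w0 plate 5842 medz 0.0479 rect [527.8 113.9] [168.7 149.2] 80.43 bbox [283 106 118 126]
w0 fulc_green 334 medz 0.0135 rect [510.2   7.5] [12.6 86.4] 80.7 bbox [301 224  51  14]
w0 fulc_bar 453 medz 0.0251 rect [507.4  -7.2] [19.5 79.8] 79.72 bbox [301 233  48  17]
w0 bar 1112 medz 0.0135 rect [595.1 -99.9] [175.1  25.1] 85.4 bbox [361 241  26  87]
w0 red none
w0 keeper 606 medz 0.037 rect [ 432.5 -136.5] [62.5 56.7] 86.22 bbox [266 296  33  33]
  keeper z hist (array([152,  23,  29,  33,  24, 163, 179,   2,   0,   0,   0,   0]), array([ 0, 10, 20, 30, 34, 36, 38, 40, 42, 44, 48, 52, 60]))
w0 keeperlip 359 medz 0.038 rect [ 434.  -153.9] [27.8 49.6] 80.63 bbox [269 313  30  16]
w0 keepertall none
w1 plate 6509 medz 0.0479 rect [524.1  90.8] [124.7 149.3] 80.48 bbox [278   0 126 100]
w1 fulc_green 347 medz 0.0138 rect [504.3 -25.6] [11.  85.2] 79.42 bbox [296 122  55  16]
w1 fulc_bar 627 medz 0.025 rect [507.2  -9.4] [19.3 79.8] 80.81 bbox [299 109  54  22]
w1 bar 2539 medz 0.0137 rect [ 589.1 -174.6] [319.   25.2] 85.43 bbox [356 124  38 180]
w1 red 721 medz 0.0138 rect [ 580.4 -285.8
[... 557 characters left out ...]
183  11  35]
top0 fulc_bar 234 medz 0.0251 rect [506.7 -11.3] [22.2 79.9] 80.39 bbox [328 185  14  33]
top0 bar 1214 medz 0.0141 rect [ 590.4 -175.5] [322.2  26.8] 85.42 bbox [337 158 131  23]
top0 red 421 medz 0.0143 rect [ 580.  -286.1] [99.3 25.7] 85.37 bbox [427 167  41  14]
top0 keeper 352 medz 0.0366 rect [ 429.1 -150.9] [49.2 60.4] 80.51 bbox [381 222  22  27]
  keeper z hist (array([100,   9,   7,   6,  36,  64,  84,  33,   9,   1,   0,   0]), array([ 0, 10, 20, 30, 34, 36, 38, 40, 42, 44, 48, 52, 60]))
top0 keeperlip 193 medz 0.0383 rect [ 433.3 -157.1] [25.9 49.9] 80.08 bbox [389 222  14  22]
top0 keepertall 2 medz 0.0418 rect [ 449.8 -167.5] [3.4 0. ] 135.65 bbox [400 225   2   2]
```

```bash
cat >> h.py <<'E'
TH=np.radians(80.4); XF=np.array([np.cos(TH),np.sin(TH),0]); YF=np.array([-np.sin(TH),np.cos(TH),0]); Z=np.array([0,0,1.])
F=np.array([.5070,-.0100,0])
def barR(s,yaw):
    u=np.array([np.cos(yaw),np.sin(yaw),0]); bx=np.cos(s)*u-np.sin(s)*Z; bz=np.sin(s)*u+np.cos(s)*Z
    return np.stack([bx,np.cross(bz,bx),bz],1)
def toolR(B): return np.stack([-B[:,2],-B[:,1],B[:,0]*-1],1)
def bar(D,s,g,gz=.003,dyaw=0,clr=0,toelat=0):
    """TCP pose with tip D inside the edge, slope s (handle up), yaw dyaw about the tip; grip at bar x=g, gz above underside"""
    B=barR(s,TH+dyaw); tip=F+(.040+D)*XF+toelat*YF
    n=B[:,2]; C=F+.014*Z      # height of tip so that underside plane is tangent to the fulcrum rod
    tip=tip+Z*(((C-tip)@n+.012*np.sqrt(1-(n@YF)**2)+clr)/n[2])
    O=tip-.160*B[:,0]
    return O+B@np.array([g,0,gz]),toolR(B)
E
python3 - <<'E'
from h import *
B=barR(0,np.radians(85.42)); O=np.array([.5893,-.1750,.002]); P=O+B@np.array([-.015,0,.003]); T=toolR(B)
manip.set_gripper(.55,80)
manip.move_ptp(P+[0,0,.08],T); manip.move_l(P,max_speed=.1)
print('f',np.round(manip.current_force(),2)); manip.set_gripper(0,80)
print('w',manip.current_grip_width(),manip.current_ee_pos()); manip.move_l(P+[0,0,.10],max_speed=.12)
manip.dwell(.2); print('f',np.round(manip.current_force(),2),np.round(manip.current_ft_torque(),2),manip.current_grip_width(),manip.current_time())
snap('scene','s1')
for D,s in ((-.02,.24),(.035,.24)):
    Q,A=bar(D,s,-.015,clr=.001); q=manip.inverse_kinematics(Q,A); print(Q.round(3),None if q is None else np.round(q,2))
E
```

```text
f [ 0.23 -0.41  0.09]
w 0.24653673457781694 [ 0.58867832 -0.19013661  0.00604923]
f [-0.31 -0.58 -4.91] [-0.03 -0.01 -0.  ] 0.25127858624973315 9.1917
[ 0.482 -0.157  0.067] [-0.28  0.52  1.9  -0.37  0.72  0.16]
[ 0.491 -0.103  0.054] [-0.17  0.55  1.9  -0.37  0.72  0.28]
```

Run:
```python
from h import *
Q,A=bar(-.02,.24,-.015,gz=.004,clr=.0015)
manip.move_ptp(Q+[0,0,.06],A); manip.move_l(Q+[0,0,.015],max_speed=.1); manip.dwell(.1)
print((manip.current_ee_pos()-Q)*1000, np.abs(manip.current_tcp_rot()-A).max(), np.round(manip.current_force(),2),manip.current_time())
p,d,c=snap('scene','s2'); snap('top','t2'); snap('wrist','w2')
cv2.imwrite('pics/c2.png',np.hstack([cv2.resize(cv2.imread('pics/s2.png')[130:280,200:380],(480,400)),cv2.resize(cv2.imread('pics/w2.png'),(640,400))[:,160:480]]))
```

```text
[ 0.52220479 -0.2228099  15.58096902] 0.0011172187087377789 [-1.1  -0.53 -3.71] 10.475
```

View pics/c2.png

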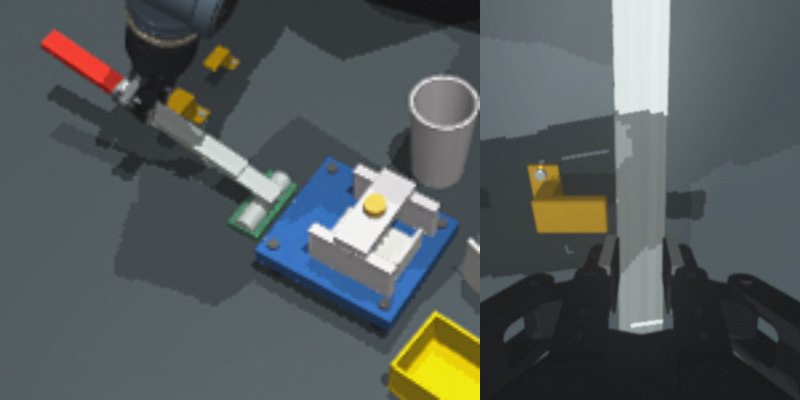

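The bar is held over the fulcrum on the lever line, toe short of the plate edge and the larger keeper beside it. Before going in I compare the held bar's depth points with the model.

Run:
```python
from h import *
Q,A=bar(-.02,.24,-.015,gz=.004,clr=.0015)
B=np.stack([-A[:,2],-A[:,1],-A[:,0]],1); O=Q+np.array([.0005,-.0002,.0156])-B@np.array([-.015,0,.004])
for n in ('s2','t2','w2'):
    f=np.load('pics/%s.npz'%n); W=world(f['d'],f['K'],f['R'],f['t']); L=(W-O)@B; ok=(f['d']>0)
    for a,b,h in ((.115,.17,.0065),(.03,.105,.012),(-.15,-.07,.012)):
        m=ok&(L[...,0]>a)&(L[...,0]<b)&(abs(L[...,1])<.018)&(abs(L[...,2]-h)<.006)
        if m.sum()>8: l=L[m]*1000; print(n,a,m.sum(),'z-h',np.median(l[:,2])-h*1000,'xmax',np.percentile(l[:,0],[1,99]).round(1),'y',np.percentile(l[:,1],[3,50,97]).round(1))
```

```text
s2 0.115 101 z-h -2.6124266741999933 xmax [115.6 161.1] y [-15.5  -4.3   9. ]
s2 0.03 165 z-h -2.30837490632792 xmax [ 31.  104.5] y [-15.3  -4.    8.4]
s2 -0.15 162 z-h -2.6823743997926144 xmax [-149.6  -71.8] y [-15.3  -3.3   9. ]
t2 0.115 180 z-h -0.2945217034762031 xmax [115.5 157.8] y [-11.    0.5  11.6]
t2 -0.15 359 z-h 0.4008260631138274 xmax [-149.1  -80.4] y [-10.8   0.9  12.2]
w2 0.03 9435 z-h 0.10493383221973751 xmax [30.9 99. ] y [-11.3  -0.2  11.1]
```

Run:
```python
from h import *
def go(D,clr,sp): 
    Q,A=bar(D,.24,-.015,gz=.004,clr=clr); manip.move_l(Q,A,max_speed=sp); return Q
go(-.02,.001,.05); manip.dwell(.1); print('down',np.round(manip.current_force(),2))
go(.004,.001,.05); print('in',np.round(manip.current_force(),2))
Q=go(.015,.001,.03); manip.dwell(.15); f0=np.array(manip.current_force()); print('base',f0.round(2),((manip.current_ee_pos()-Q)*1000).round(2),manip.current_time())
D=.015
while D<.046:
    D+=.0006; Q=go(D,.001,.02); f=np.array(manip.current_force())-f0; a=f@XF
    if a<-1.2 or abs(f[2])>5: print(round(D*1000,1),f.round(2),round(a,2))
    if a<-3.5 or abs(f[2])>12: break
manip.dwell(.1); f=np.array(manip.current_force())-f0
print('end',D,(f@XF).round(2),f.round(2),((manip.current_ee_pos()-Q)*1000).round(2),manip.current_time())
```

```text
down [-0.22  1.13 -4.41]
in [-0.29 -0.23 -5.39]
base [-0.04 -0.97 -5.81] [ 0.01 -0.08  0.03] 12.5
30.0 [-1.24 -7.26  2.89] -7.36
end 0.029999999999999995 -7.35 [-2.33 -7.06  2.39] [-0.05 -0.67  0.23] 18.85
```

Run:
```python
from h import *
f0=np.array(manip.current_force())
for s in (.24,.21,.19,.18,.172,.166):
    Q,A=bar(.029,s,-.015,gz=.004,clr=.0005 if s>.2 else 0); manip.move_l(Q,A,max_speed=.03); manip.dwell(.08); f=np.array(manip.current_force())
    print(s,f.round(2),round(f@XF,2),((manip.current_ee_pos()-Q)*1000).round(2))
    if f[2]>2: break
manip.set_gripper(.5); manip.dwell(.15); print(np.round(manip.current_force(),2),manip.current_time())
P=np.array(manip.current_ee_pos()); A=np.array(manip.current_tcp_rot()); manip.move_l(P-A[:,0]*.08,max_speed=.15)
snap('top','t3'); snap('scene','s3'); snap('wrist','w3'); print(manip.current_time())
cv2.imwrite('pics/c3.png',np.hstack([cv2.resize(cv2.imread('pics/s3.png')[130:280,200:380],(480,400)),cv2.resize(cv2.imread('pics/t3.png')[130:270,250:430],(320,249))[:,:].repeat(1,0) if 0 else cv2.resize(cv2.imread('pics/w3.png'),(640,400))[:,160:480]]))
Q,A=bar(.029,s,-.015,gz=.004)
B=np.stack([-A[:,2],-A[:,1],-A[:,0]],1); O=Q-B@np.array([-.015,0,.004])
for n in ('s3','t3','w3'):
    f=np.load('pics/%s.npz'%n); W=world(f['d'],f['K'],f['R'],f['t']); L=(W-O)@B; ok=(f['d']>0)
    for a,b,h in ((.03,.10,.012),(-.05,.03,.012),(-.17,-.06,.012)):
        m=ok&(L[...,0]>a)&(L[...,0]<b)&(abs(L[...,1])<.02)&(abs(L[...,2]-h)<.006)
        if m.sum()>8: l=L[m]*1000; print(n,a,m.sum(),'z-h',np.median(l[:,2])-h*1000,'x',np.percentile(l[:,0],[1,99]).round(1),'y',np.percentile(l[:,1],[3,50,97]).round(1))
```

```text
0.24 [ 0.   -1.36 -4.69] -1.34 [ 0.04  0.09 -0.01]
0.21 [ 1.1   1.1  -4.71] 1.27 [-0.04  0.07  0.02]
0.19 [-0.36 -0.76 -4.73] -0.81 [0.02 0.07 0.07]
0.18 [ 0.39 -0.24 -4.78] -0.18 [ 0.02 -0.01  0.04]
0.172 [-0.21  0.41 -4.99] 0.36 [-0.02 -0.05 -0.01]
0.166 [-0.12  0.67 -4.05] 0.64 [ 0.   -0.01  0.01]
[ 0.7   0.03 -0.9 ] 21.35
22.1833
s3 0.03 142 z-h -2.9811187260532144 x [32.  99.4] y [-14.9  -3.3   8.3]
s3 -0.05 132 z-h -3.231942372321143 x [-48.2  29. ] y [-14.3  -2.3   8.9]
s3 -0.17 126 z-h -3.88310640370338 x [-155.6  -61. ] y [-14.7  -2.2   7.7]
t3 -0.17 315 z-h -2.206084842784307 x [-160.3  -89.8] y [-10.8   0.5  11.9]
w3 0.03 3670 z-h -0.4196516880568133 x [30.7 99.4] y [-11.3   0.3  11.1]
w3 -0.05 3121 z-h -1.215991079200176 x [-49.   29.3] y [-11.3   0.2  11.2]
w3 -0.17 1903 z-h -2.1536580093774784 x [-124.4  -60.5] y [-11.1   0.2  11.3]
```

View pics/c3.png

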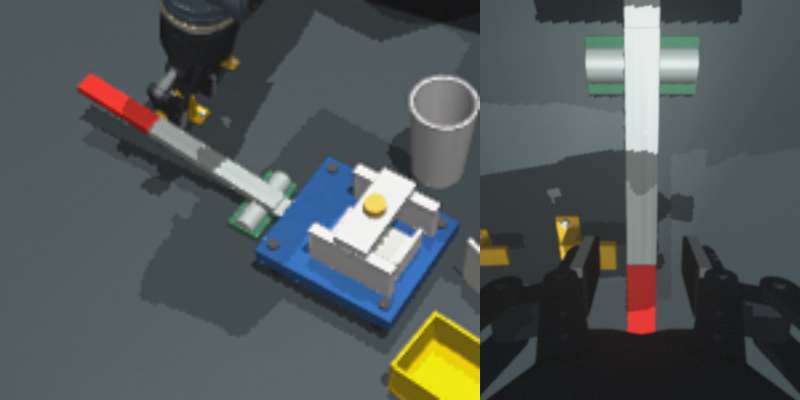

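Run:
```python
from h import *
s0=.153; Q,A=bar(.029,s0,-.125,gz=.004)
manip.move_ptp(Q-A[:,0]*.06,A); manip.move_l(Q,max_speed=.08); manip.dwell(.15)
print('at',((manip.current_ee_pos()-Q)*1000).round(2),np.round(manip.current_force(),2))
manip.set_gripper(0,60); manip.dwell(.15); print('grip',manip.current_grip_width(),np.round(manip.current_force(),2),np.round(manip.current_ft_torque(),2),manip.current_time())
for s in (.12,.08,.04,0,-.03,-.05):
    Q,A=bar(.0293,s,-.125,gz=.004); manip.move_l(Q,A,max_speed=.04); manip.dwell(.05); f=np.array(manip.current_force())
    print(s,f.round(2),'along',round(f@XF,2),np.round(manip.current_ft_torque(),2),((manip.current_ee_pos()-Q)*1000).round(2))
    if f[2]>35 or abs(f@XF)>20: break
print(manip.current_time()); snap('wrist','w4'); snap('top','t4'); snap('scene','s4')
B=np.stack([-A[:,2],-A[:,1],-A[:,0]],1); O=Q-B@np.array([-.125,0,.004])
for n in ('t4','w4'):
    f=np.load('pics/%s.npz'%n); W=world(f['d'],f['K'],f['R'],f['t']); L=(W-O)@B; ok=(f['d']>0)
    for a,b,h in ((.06,.10,.012),(.0,.05,.012),(-.05,.0,.012),(-.1,-.05,.012),(-.17,-.14,.012)):
        m=ok&(L[...,0]>a)&(L[...,0]<b)&(abs(L[...,1])<.02)&(abs(L[...,2]-h)<.006)
        if m.sum()>8: l=L[m]*1000; print(n,a,m.sum(),'z-h',np.median(l[:,2])-h*1000,'x',np.percentile(l[:,0],[1,99]).round(1),'y',np.percentile(l[:,1],[3,50,97]).round(1))
```

```text
at [ 0.27 -0.07  0.47] [-0.28 -0.81 -0.27]
grip 0.25688644398690613 [ 0.03 -1.05  1.03] [-0.03  0.06 -0.  ] 24.2167
0.12 [0.19 0.85 4.84] along 0.87 [ 0.11 -0.08  0.08] [ 0.14 -0.01  0.23]
0.08 [0.58 2.25 5.15] along 2.31 [ 0.57 -0.19  0.08] [0.08 0.2  0.19]
0.04 [2.82 5.69 5.56] along 6.08 [ 0.89 -0.25 -0.02] [0.05 0.31 0.19]
0 [ 1.41  7.51 11.98] along 7.64 [ 1.13 -0.2   0.11] [0.32 0.3  0.64]
-0.03 [ 1.4   5.61 12.97] along 5.77 [ 1.13 -0.22  0.13] [0.41 0.19 0.73]
-0.05 [ 0.44  6.36 12.11] along 6.34 [ 1.05 -0.22  0.1 ] [0.41 0.13 0.79]
26.5083
t4 0.06 168 z-h 0.01615402390537568 x [60.4 99.4] y [-11.    0.4  11.4]
t4 0.0 207 z-h 0.27076176008917585 x [ 0.5 49.4] y [-11.    0.3  11.6]
t4 -0.05 210 z-h 0.22311311277601042 x [-49.6  -0.3] y [-11.1   0.3  11.6]
t4 -0.1 208 z-h 0.4156802606898058 x [-98.9 -50.9] y [-11.5   0.3  11.5]
w4 -0.05 5863 z-h -0.08606311014363044 x [-49.4 -10.4] y [-11.6  -0.3  10.8]
w4 -0.1 5591 z-h 0.030239636161383032 x [-99.4 -50.5] y [-11.6  -0.3  10.8]
w4 -0.17 1420 z-h 0.2312257659975856 x [-158.9 -140.2] y [-11.8  -0.7  10.7]
```

```bash
cat > chk.py <<'E'
from h import *
def chk(n,A,Q):
    B=np.stack([-A[:,2],-A[:,1],-A[:,0]],1); O=Q-B@np.array([-.125,0,.004])
    f=np.load('pics/%s.npz'%n); W=world(f['d'],f['K'],f['R'],f['t']); L=(W-O)@B; ok=(f['d']>0)
    for a,b in ((.06,.10),(.0,.05),(-.05,.0),(-.1,-.05),(-.16,-.14)):
        m=ok&(L[...,0]>a)&(L[...,0]<b)&(abs(L[...,1])<.010)&(abs(L[...,2]-.012)<.005)
        if m.sum()>8: l=L[m]*1000; print(n,a,'dz %.2f'%(np.median(l[:,2])-12),'topZ %.2f'%(np.median(W[m][:,2])*1000-2),'at x %.0f'%np.median(l[:,0]))
E
python3 - <<'E'
from chk import *
for s in (-.07,-.08,-.086):
    Q,A=bar(.0293,s,-.125,gz=.004); manip.move_l(Q,A,max_speed=.03); manip.dwell(.08); f=np.array(manip.current_force())
    print(s,f.round(2),'along',round(f@XF,2),np.round(manip.current_ft_torque(),2),((manip.current_ee_pos()-Q)*1000).round(2))
print(manip.current_time()); 
for c in ('wrist','top'): snap(c,c+'5'); chk(c+'5',A,Q)
f=np.load('pics/wrist5.npz'); p=f['p']; W=world(f['d'],f['K'],f['R'],f['t'])
E
```

```text
-0.07 [ 1.65  5.17 12.86] along 5.38 [ 0.89 -0.15  0.1 ] [0.47 0.03 0.87]
-0.08 [-0.09  4.03 12.72] along 3.96 [ 0.83 -0.16  0.09] [ 0.52 -0.04  0.92]
-0.086 [-0.4   2.76 13.27] along 2.65 [ 0.81 -0.1   0.11] [ 0.53 -0.07  0.95]
27.7
wrist5 -0.05 dz 0.01 topZ 25.75 at x -29
wrist5 -0.1 dz 0.15 topZ 22.05 at x -73
wrist5 -0.16 dz 0.39 topZ 15.81 at x -150
top5 0.06 dz 0.04 topZ 35.02 at x 79
top5 0.0 dz 0.63 topZ 30.62 at x 26
top5 -0.05 dz 0.72 topZ 26.57 at x -25
top5 -0.1 dz 0.61 topZ 22.44 at x -75
```

Run:
```python
from chk import *
for y in np.linspace(0,-.176,7)[1:]:
    Q,A=bar(.0293,-.086,-.125,gz=.004,dyaw=y); manip.move_l(Q,A,max_speed=.03); manip.dwell(.05); f=np.array(manip.current_force())
    print(round(y,3),f.round(2),'along',round(f@XF,2),'lat',round(f@YF,2),np.round(manip.current_ft_torque(),2),((manip.current_ee_pos()-Q)*1000).round(2))
    if abs(f@YF)>25 or abs(f[2])>35: print('STOP'); break
print(manip.current_time())
for c in ('wrist','top','scene'): snap(c,c+'6'); chk(c+'6',A,Q)
cv2.imwrite('pics/c6.png',np.hstack([cv2.resize(cv2.imread('pics/top6.png')[130:280,230:420],(480,400)),cv2.imread('pics/wrist6.png')[:,160:480]]))
```

```text
-0.029 [ 3.43  3.31 12.47] along 3.84 lat -2.83 [ 0.75 -0.57 -0.17] [ 1.1  -0.34  1.09]
-0.059 [ 4.1   2.66 12.22] along 3.31 lat -3.6 [ 0.6  -0.73 -0.4 ] [ 1.39 -0.58  1.19]
-0.088 [ 5.66  2.59 10.83] along 3.49 lat -5.15 [ 0.58 -0.9  -0.52] [ 1.61 -0.74  1.21]
-0.117 [ 6.47  2.76 11.62] along 3.8 lat -5.92 [ 0.57 -1.05 -0.74] [ 1.86 -0.87  1.29]
-0.147 [ 8.3   3.05 11.36] along 4.39 lat -7.67 [ 0.55 -1.2  -0.96] [ 2.12 -1.02  1.35]
-0.176 [ 8.73  2.73 11.8 ] along 4.15 lat -8.15 [ 0.63 -1.34 -1.18] [ 2.33 -1.1   1.4 ]
30.65
wrist6 -0.05 dz 0.26 topZ 25.87 at x -29
wrist6 -0.1 dz 0.58 topZ 21.19 at x -89
wrist6 -0.16 dz 0.95 topZ 16.26 at x -149
top6 0.06 dz 0.40 topZ 35.26 at x 79
top6 0.0 dz 0.38 topZ 30.62 at x 25
top6 -0.05 dz 1.03 topZ 26.92 at x -25
top6 -0.1 dz 0.54 topZ 22.10 at x -89
scene6 0.06 dz -2.95 topZ 32.16 at x 79
scene6 0.0 dz -2.79 topZ 27.26 at x 26
scene6 -0.05 dz -1.99 topZ 23.85 at x -22
scene6 -0.1 dz -1.18 topZ 20.13 at x -64
```

View pics/c6.png

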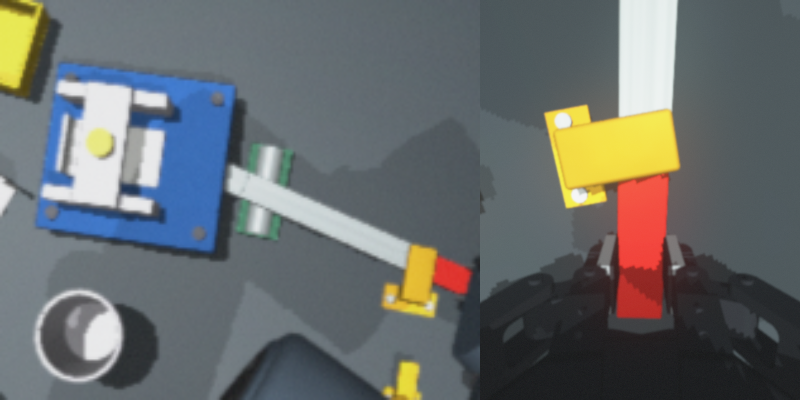

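Run:
```python
from chk import *
s=-.086
while s<-.05:
    s+=.0025; Q,A=bar(.0293,s,-.125,gz=.004,dyaw=-.172); manip.move_l(Q,A,max_speed=.015); manip.dwell(.08); f=np.array(manip.current_force())
    print(round(s,4),f.round(2),'lat',round(f@YF,2),np.round(manip.current_ft_torque(),2),((manip.current_ee_pos()-Q)*1000).round(2))
    if f[2]<1.5: break
print(manip.current_time())
for c in ('wrist','top'): snap(c,c+'7'); chk(c+'7',A,Q)
```

```text
-0.0835 [ 6.91  2.28 11.55] lat -6.43 [ 0.47 -1.06 -1.15] [ 1.95 -0.99  1.21]
-0.081 [ 6.96  2.04 10.71] lat -6.52 [ 0.45 -1.01 -1.14] [ 1.91 -0.96  1.18]
-0.0785 [ 6.39  1.86 10.35] lat -5.99 [ 0.45 -1.05 -1.17] [ 1.86 -0.92  1.14]
-0.076 [ 6.7   1.84 11.19] lat -6.3 [ 0.42 -1.06 -1.23] [ 1.82 -0.93  1.11]
-0.0735 [7.39 2.81 9.81] lat -6.82 [ 0.36 -1.   -1.2 ] [ 1.82 -0.94  1.1 ]
-0.071 [5.44 1.43 9.46] lat -5.12 [ 0.3  -0.99 -1.22] [ 1.74 -0.97  1.08]
-0.0685 [6.83 1.6  7.61] lat -6.46 [ 0.27 -1.04 -1.16] [ 1.68 -0.91  0.93]
-0.066 [7.96 0.32 0.83] lat -7.79 [ 0.18 -1.27 -1.24] [ 1.65 -0.89  0.62]
33.4667
wrist7 -0.05 dz -0.14 topZ 27.85 at x -29
wrist7 -0.1 dz -0.07 topZ 24.19 at x -89
wrist7 -0.16 dz 0.10 topZ 20.18 at x -149
top7 0.06 dz 0.28 topZ 35.74 at x 79
top7 0.0 dz 0.28 topZ 31.74 at x 25
top7 -0.05 dz 0.50 topZ 28.63 at x -26
top7 -0.1 dz 0.34 topZ 25.33 at x -89
```

Run:
```python
from chk import *
Q,A=bar(.0293,-.066,-.125,gz=.004,dyaw=-.1685); manip.move_l(Q,A,max_speed=.015); manip.dwell(.1); print(np.round(manip.current_force(),2),np.round(manip.current_ft_torque(),2))
manip.set_gripper(.5,20); manip.dwell(.2); print('open',np.round(manip.current_force(),2))
P=np.array(manip.current_ee_pos()); manip.move_l(P+np.array([0,0,.10]),max_speed=.06)
manip.move_l(P+np.array([-.02,-.08,.2]),max_speed=.2); manip.dwell(.5); print(manip.current_time(),np.round(manip.current_force(),2))
for c in ('wrist','top','scene'): snap(c,c+'8'); chk(c+'8',A,Q)
f=np.load('pics/top8.npz'); p,d,K,R,t=[f[k] for k in 'pdKRt']; W=world(d,K,R,t)
hsv=cv2.cvtColor(p,cv2.COLOR_RGB2HSV).astype(int)
m=(hsv[...,0]>95)&(hsv[...,0]<125)&(hsv[...,1]>100)&(abs(W[...,0]-.527)<.12)&(abs(W[...,1]-.113)<.12)&(W[...,2]>.03)&(W[...,2]<.075)
X=W[m]; L=(X-[.5277,.113,0])@np.stack([XF,YF,Z],1)
print('plate rect',cv2.minAreaRect((X[:,:2]*1000).astype(np.float32)))
for a,b in ((-.085,-.07),(.06,.085)): k=(L[:,0]>a)&(L[:,0]<b); print('top z',a,np.median(L[k,2])*1000-2)
for n in ('tumbler','bracket','bin'): print(n,[np.round(r['at'],3) for r in manip.look_for('top',n)[:1]])
cv2.imwrite('pics/c8.png',np.hstack([cv2.resize(cv2.imread('pics/top8.png')[130:280,230:420],(480,400)),cv2.resize(cv2.imread('pics/scene8.png')[130:280,210:330],(320,400))]))
```

```text
[ 6.04 -0.45  5.28] [ 0.05 -0.92 -1.34]
open [-0.02  0.08 -0.19]
37.5667 [-0.   -0.1  -0.31]
wrist8 -0.05 dz -0.14 topZ 27.93 at x -29
wrist8 -0.1 dz -0.06 topZ 24.10 at x -89
wrist8 -0.16 dz -0.01 topZ 20.11 at x -150
top8 0.06 dz 0.17 topZ 35.45 at x 80
top8 0.0 dz 0.62 topZ 32.15 at x 24
top8 -0.05 dz 0.19 topZ 28.62 at x -25
top8 -0.1 dz 0.93 topZ 25.40 at x -89
top8 -0.16 dz 1.43 topZ 21.36 at x -150
scene8 0.06 dz -2.43 topZ 32.55 at x 79
scene8 0.0 dz -2.82 topZ 28.95 at x 25
scene8 -0.05 dz -2.39 topZ 25.93 at x -23
scene8 -0.1 dz 0.14 topZ 25.21 at x -66
scene8 -0.16 dz -2.49 topZ 17.97 at x -149
plate rect ((532.2744750976562, 110.8918228149414), (170.51771545410156, 150.44309997558594), 82.9925308227539)
top z -0.085 57.84233450979778
top z 0.06 45.99284694436103
tumbler [array([0.37 , 0.159, 0.042])]
bracket [array([0.487, 0.268, 0.01 ])]
bin [array([0.646, 0.262, 0.005])]
```

View pics/c8.png

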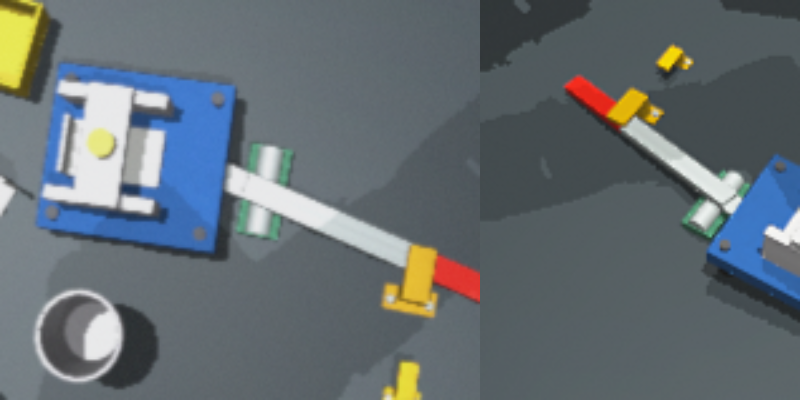

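Run:
```python
from h import *
manip.sign_off(); print(manip.current_time())
```

```text
the job is handed in; nothing more can be done
the job is handed in; nothing more can be done
```

The job is handed in: the fixture's near edge is raised, and the bar's handle is held under the lip of the larger keeper. The arm was clear of everything at about 37.6 s, against the 67 s limit.

**What I did**
1. I gripped the bar near its centre of mass and slid the toe in over the fulcrum, tilted at 0.24 rad. I felt the depth stop about 30 mm inside the edge, at about 7 N.
2. I backed the toe off about 1 mm, lowered the bar gently and let go. It stayed up by itself.
3. I took the handle again and pressed it down with at most 13 N. The handle's end stayed about 3 mm clear of the bench by measurement.
4. I swung the bar fully under the lip and let it come up in small steps. The handle force dropped from 11 N to about 1 N as the lip took the load, then I released it.

**Last checks**
- **Bar and lift:** the bar did not move on release. The plate's near edge is about 12 mm higher than at the start.
- **Bystanders:** the tumbler and bracket are within 3 mm of their first readings. The bin reads 4 mm off, which is about the detector's error.
- **Fixture position (the one check that is off):** it appears to have turned by about 2.5° and shifted about 5 mm during the swing. Tilt of the plate and depth noise account for part of that figure. I left it rather than risk disturbing the lift.
- **Camera disagreement:** the scene camera read the bar 2 to 3 mm lower than the top and wrist cameras, which agreed with each other to about 1.5 mm. I went by those two.

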